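Try the touch latch of a soapstone-lidded box

ROBOT

A 6-joint arm with a two-finger parallel gripper is mounted at the origin on the work surface. World frame = base frame: x ahead of the robot, y to its left, z up, the work surface at z = 0. Lengths are in m, angles in degrees, forces in N, time in s.
With the tool pointing down it reaches from about 0.3 to 0.75 m from the base axis. Payload 8.5 kg.
Tool frame: the origin (TCP) lies on the centre line of the jaws, within the pads' length; the fingertips stand 19 mm ahead of it and the grasp point (between the pads) is the TCP (env.tcp_to_tips is the z of the fingertips in the tool frame, in m); z points along the fingers, y is the line along which they close (so a half turn about z gives the same grasp; the last joint's range is limited). The gripper opens to 85 mm and grips with 20 to 120 N. Pads are 22 mm wide; open, the fingers measure 114 mm over their backs; the gripper's body (76 mm by 85 mm) begins 54 mm behind the grasp point. The pads swing forward as they close: fully open they stand 13 mm farther back than shut.
Start: joints at [59.628, 21.807, 74.336, -0, 83.858, -12.336], TCP at [0.17, 0.523, 0.223] pointing down, gripper open.
Joint ranges: [-178.18, 178.18], [-50.72, 133.34], [12.68, 142.11], [-81.47, 261.47], [9.98, 163.14], [-165.26, 165.26]. Speed limits (degrees/s): [136.94, 136.94, 180, 180, 180, 180].

INTERFACE

Orientations are given as a 3x3 rotation matrix whose columns are the frame's x, y, z axes.
In Python, from rig import env gives the robot as it stands.
- The arm moves only by the tool servo_tool, never from a script. Its argument "steps" is a list of rows, each an object of numbers: "tx", "ty", "tz": the shift along the world's x, y, z in cm; "yaw": the turn about the world's z in degrees; "claw": the finger opening in cm, from 0 to 8.54. In form: [{"tx": .., "ty": .., "tz": .., "yaw": .., "claw": ..}, ...]. A call has 1 to 20 rows; each row shifts and turns the commanded pose from where the row before left it; what a row does not reach is not made up. A row lasts 1/10 s, in which the tool goes at most 50 mm and 8.59 degrees, less where a joint would pass 70% of its speed; a pose out of reach is approached as far as the arm can. A call with a gripper value outside its range is refused whole. The fingers move at their own pace and stop on an object; "newtons" is the grip in N (left out, the last holds). Time passes only in rows, so rows that do not move let the fingers close. It gives the time, the measured TCP pose, the force, the opening and the grip force at its end, in the units of the state.
- env.observe(): the state, without advancing time (a new reading comes with each control period).
- env.get_image(name): name is "scene" or "top" or "wrist"; returns (picture, depth): 420x560x3 uint8, red, green, blue; 420x560 float32, m along the optical axis (not along the pixel's ray), 0 where there is no reading.
- env.camera_model(name): a dict with "fovy" (degrees; the focal length in pixels is half the picture's height over the tangent of half this angle, whatever the lens; pixels are square), "cx", "cy" (the principal point, pixels), "dist_coeffs" ([k1, k2, p1, p2, k3] as OpenCV has them; the pictures are not rectified), "T" (4x4, takes a point from camera to world coordinates). Camera axes: x right, y down, z forward; pixel columns grow to the right and rows downward; lengths in m; the calibration is good to about 2 mm. A picture is of the moment at which its call begins: read the wrist's pose just before it. camera_model takes no time and is no camera call; for the wrist camera it gives the pose at the moment of the call.
- env.close_job(): hands the job in; it is judged then, once.
The state is a dict: "time_s": time; "q": joint angles; "qvel": joint speeds; "joint_efforts": joint torques, N m; "position": TCP position; "tool_rot": TCP orientation; "ft_force": force on the tool from outside, world axes, zero at the start; "wrist_torque": the same for the moment, N m; "grip_width": finger opening in m; "gripper_force": force on a finger pad.
Only numpy, scipy, OpenCV 4.12 (cv2) and the standard library are available. Lean on these libraries where they do the work, as an engineer would, in place of code of your own. Each camera call takes 0.05 s, during which the arm holds its last target. There are 200 camera calls.

TASK

The rectangular teak box with the soapstone lid is finished and its touch latch must be tried before it is sold. Push the lid down on the dark round inlay so that it springs ajar when you let go, then push it down again so that it latches and stays shut. Leave the round box shut and the frog where it sits.

Things in the scene. Friction and masses are not known exactly. Their poses are not given: they have to be found in the camera images.
- box_lid (a joint): Lid angle (rad) of the RECTANGULAR teak box (150x96 mm, 80 high, fixed). Grey soapstone lid 126x72 mm, hinged at the far short edge. 0 to 0.01 = latched, level, its top 88 mm above the table; 0.35 = sprung ajar; -0.085 = pushed in to the firm stop. Push to the stop and let go: latched, it springs ajar in 0.5 s; ajar, it rises only to 0.01 and stays. Push below -0.075 or the latch does not work.
- box_push (a point): Where to push: centre of the 18 mm dark wooden inlay in the rectangular lid's top face, mid-width, 27 mm from its front edge (towards the robot), 100 mm from the hinge. Moves with the lid: 34 mm up when ajar, 8.5 mm below latched height at the stop. Takes 3 to 6 N if pushed under 0.1 m/s; 12 N means the stop is met. z is normal to the face, x points to the hinge. Nothing within 80 mm is higher.
- drum_lid (a joint): Lid angle (rad) of the ROUND teak box (120 mm across, 80 mm high, fixed; round soapstone lid, same kind of inlay and latch): 0 = latched shut, 0.45 = ajar. To be left shut.
- frog: Carved green soapstone frog, loose, 62x60 mm, 56 mm high, 0.28 kg, beyond the boxes; origin at the centre of its underside. To be left where it sits.

How it is judged:
By the outcome, as a careful person would: the job done as asked, in the order asked, and still so for the second after the job is handed in, with the robot touching nothing.
It also fails if it takes over 38 s, if anything falls off the work surface, if the arm or the gripper's body presses on something with over 40 N, if the wrist force passes 120 N, or if a joint passes its speed limit or range.

## Working session

There is one attempt and no reset: what is moved stays moved. The work goes in short steps, Python scripts to look and compute and a tool call to move; the robot and the scene stay as the last step left them, time stands still between calls to the robot, and variables do not carry over. Pictures are saved under pics/ and viewed, at most 10 in all, crops included, and the job is handed in when it is done.

Besides the shell and the picture viewer there is one more tool, called after "Request:" by a JSON object that holds its "fn" and its "kwargs", one argument or row to a line. servo_tool: Moves the arm, as the interface text tells. Its arguments: {"type":"object","properties":{"steps":{"type":"array"},"newtons":{"type":"number"}},"required":["steps"]}

```bash
mkdir -p pics; python3 - <<'E'
from rig import env
import cv2,numpy as np
for n in("top","scene"):
    im,d=env.get_image(n); np.save(f"pics/{n}_d.npy",d); cv2.imwrite(f"pics/{n}1.png",im[:,:,::-1])
    m=env.camera_model(n); print(n,m)
s=env.observe();print(s["time_s"],s["position"],s["tool_rot"],s["ft_force"],s["grip_width"])
E
```

```text
top {'fovy': 54.8402536323604, 'cx': 276.12643621563035, 'cy': 214.61437207700865, 'dist_coeffs': array([-0.02746852,  0.        ,  0.        ,  0.        ,  0.        ]), 'T': array([[ 9.83033005e-02, -9.70764687e-01,  2.18980327e-01,
         4.33476160e-01],
       [-9.95156426e-01, -9.59791990e-02,  2.12527956e-02,
        -3.04077367e-02],
       [ 3.86092921e-04, -2.20008899e-01, -9.75497788e-01,
         9.79517267e-01],
       [ 0.00000000e+00,  0.00000000e+00,  0.00000000e+00,
         1.00000000e+00]])}
scene {'fovy': 46.96343848095869, 'cx': 283.2790933498991, 'cy': 220.80898264831603, 'dist_coeffs': array([-0.00887239,  0.        ,  0.        ,  0.        ,  0.        ]), 'T': array([[-0.88124926,  0.26765911, -0.38956172,  1.01200488],
       [ 0.47220618,  0.53435621, -0.70105975,  0.68429386],
       [ 0.0205197 , -0.80176184, -0.5972913 ,  0.66737477],
       [ 0.        ,  0.        ,  0.        ,  1.        ]])}
0.1 [0.17014711 0.52274127 0.22207757] [[-9.50855089e-01  3.09635464e-01 -6.91832551e-04]
 [ 3.09636074e-01  9.50854509e-01 -1.09785260e-03]
 [ 3.17897999e-04 -1.25811505e-03 -9.99999158e-01]] [ 0.62103511  0.52404439 -0.0556527 ] 0.0856648121692113
```

View pics/top1.png

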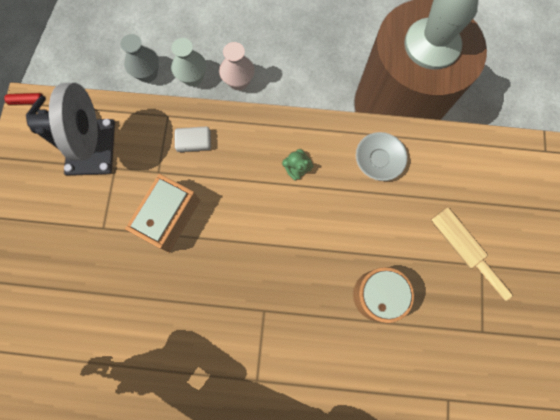

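View pics/scene1.png

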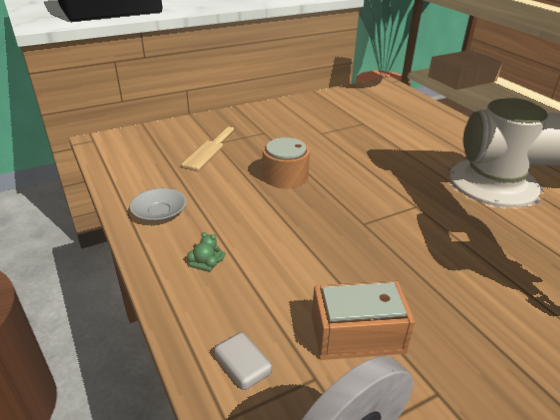

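The top view shows the rectangular lid with its inlay at about (150,223), and the round box at (387,295). In the scene view the inlay is at about (384,298).

```bash
cat > h.py <<'E'
import cv2,numpy as np
from rig import env
def ray(n,uv):
    m=env.camera_model(n); f=210/np.tan(np.radians(m["fovy"]/2))
    K=np.array([[f,0,m["cx"]],[0,f,m["cy"]],[0,0,1]])
    p=cv2.undistortPoints(np.array(uv,float).reshape(-1,1,2),K,m["dist_coeffs"])[:,0]
    d=np.c_[p,np.ones(len(p))]@m["T"][:3,:3].T
    return m["T"][:3,3],d
def plane(n,uv,z):
    o,d=ray(n,uv); return o+d*((z-o[2])/d[:,2])[:,None]
def blobs(im,roi):
    """lid (grey-green) blob in roi and the dark inlay within its hull"""
    u0,v0,u1,v1=roi; c=cv2.cvtColor(im[v0:v1,u0:u1],cv2.COLOR_RGB2HSV)
    g=((c[...,1]<75)&(c[...,2]>110)).astype(np.uint8)
    n,l,s,_=cv2.connectedComponentsWithStats(g); k=1+np.argmax(s[1:,4])
    ct=cv2.findContours((l==k).astype(np.uint8),cv2.RETR_EXTERNAL,cv2.CHAIN_APPROX_NONE)[0][0]
    h=cv2.convexHull(ct)
    hm=cv2.erode(cv2.fillConvexPoly(np.zeros_like(g),h,1),np.ones((5,5)))
    dk=(hm>0)&(g==0); n,l,s,cen=cv2.connectedComponentsWithStats(dk.astype(np.uint8)); j=1+np.argmax(s[1:,4])
    box=cv2.boxPoints(cv2.minAreaRect(h))
    return box+[u0,v0],cen[j]+[u0,v0],s[j]
E
python3 - <<'E'
from h import *
np.set_printoptions(precision=4,suppress=True)
for n,roi in(("top",(120,165,205,260)),("scene",(305,270,425,330))):
    im=cv2.imread(f"pics/{n}1.png")[:,:,::-1].copy()
    b,c,s=blobs(im,roi); print(n,c,s); P=plane(n,b,.088); print(P[:,:2],np.linalg.norm(np.diff(P,axis=0),axis=1)); print("inlay",plane(n,[c],.088))
    d=np.load(f"pics/{n}_d.npy"); o,r=ray(n,[c]); print("depth pt",o+r*d[int(c[1]+.5),int(c[0]+.5)])
E
```

```text
top [149.5 222.5] [27 55  6  6 32]
[[0.5754 0.3142]
 [0.6967 0.2657]
 [0.6641 0.1981]
 [0.5448 0.2479]] [0.1307 0.0751 0.1292]
inlay [[0.5874 0.2712 0.088 ]]
depth pt [[0.587  0.2705 0.09  ]]
scene [384.35   297.4833] [75 24 10  8 60]
[[0.6625 0.1991]
 [0.5307 0.2505]
 [0.5795 0.3161]
 [0.7004 0.2675]] [0.1415 0.0818 0.1303]
inlay [[0.5845 0.268  0.088 ]]
depth pt [[0.587  0.2705 0.0914]]
```

Request:
{"fn": "servo_tool", "kwargs": {
  "steps": [
    {"tx": 3.2,"ty": -1.95,"yaw": -4,"claw": 0},
    {"tx": 3.2,"ty": -1.95},
    {"tx": 3.2,"ty": -1.95},
    {"tx": 3.2,"ty": -1.95},
    {"tx": 3.2,"ty": -1.95},
    {"tx": 3.2,"ty": -1.95},
    {"tx": 3.2,"ty": -1.95},
    {"tx": 3.2,"ty": -1.95},
    {"tx": 3.2,"ty": -1.95},
    {"tx": 3.2,"ty": -1.95},
    {"tx": 3.2,"ty": -1.95},
    {"tx": 3.2,"ty": -1.95},
    {"tx": 3.2,"ty": -1.95},
    {"tz": -3},
    {"tz": -3},
    {"tz": -2},
    {"tx": 0},
    {"tx": 0}
  ],
  "newtons": 40
}}

```text
invalid input at $.steps[0]: expected keys tx, ty, tz, yaw, claw
```

Request:
{"fn": "servo_tool", "kwargs": {
  "steps": [
    {"tx": 3.2,"ty": -1.95,"tz": 0,"yaw": -4,"claw": 0},
    {"tx": 3.2,"ty": -1.95,"tz": 0,"yaw": 0,"claw": 0},
    {"tx": 3.2,"ty": -1.95,"tz": 0,"yaw": 0,"claw": 0},
    {"tx": 3.2,"ty": -1.95,"tz": 0,"yaw": 0,"claw": 0},
    {"tx": 3.2,"ty": -1.95,"tz": 0,"yaw": 0,"claw": 0},
    {"tx": 3.2,"ty": -1.95,"tz": 0,"yaw": 0,"claw": 0},
    {"tx": 3.2,"ty": -1.95,"tz": 0,"yaw": 0,"claw": 0},
    {"tx": 3.2,"ty": -1.95,"tz": 0,"yaw": 0,"claw": 0},
    {"tx": 3.2,"ty": -1.95,"tz": 0,"yaw": 0,"claw": 0},
    {"tx": 3.2,"ty": -1.95,"tz": 0,"yaw": 0,"claw": 0},
    {"tx": 3.2,"ty": -1.95,"tz": 0,"yaw": 0,"claw": 0},
    {"tx": 3.2,"ty": -1.95,"tz": 0,"yaw": 0,"claw": 0},
    {"tx": 3.2,"ty": -1.95,"tz": 0,"yaw": 0,"claw": 0},
    {"tx": 0,"ty": 0,"tz": -3,"yaw": 0,"claw": 0},
    {"tx": 0,"ty": 0,"tz": -3,"yaw": 0,"claw": 0},
    {"tx": 0,"ty": 0,"tz": -2,"yaw": 0,"claw": 0},
    {"tx": 0,"ty": 0,"tz": 0,"yaw": 0,"claw": 0},
    {"tx": 0,"ty": 0,"tz": 0,"yaw": 0,"claw": 0}
  ],
  "newtons": 40
}}

```text
time_s: 1.9
position: [0.5865, 0.2696, 0.1431]
tool_rot: [[-0.927, 0.375, 0.0], [0.375, 0.927, 0.0], [-0.0, 0.0, -1.0]]
ft_force: [0.4, 0.2, 0.1]
grip_width: 0.0001
gripper_force: 0.0
```

```bash
python3 - <<'E'
from h import *
print(env.tcp_to_tips)
im,d=env.get_image("wrist"); cv2.imwrite("pics/wrist1.png",im[:,:,::-1])
im,d=env.get_image("scene"); cv2.imwrite("pics/scene2.png",cv2.resize(im[180:380,260:460,::-1],None,fx=2.5,fy=2.5))
E
```

```text
0.019
```

View pics/wrist1.png

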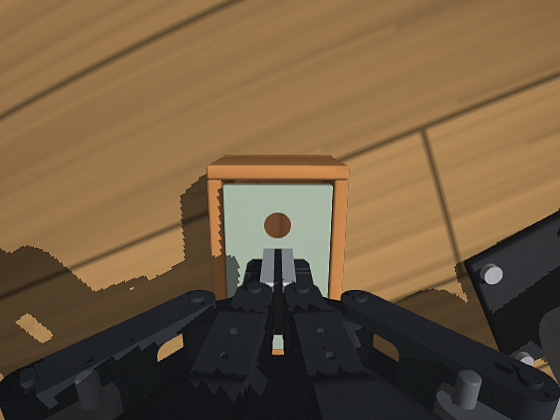

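View pics/scene2.png

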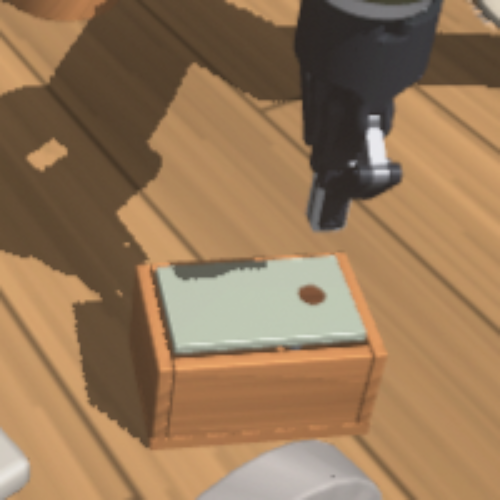

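The wrist view shows the inlay at about (277,225), with the shut tips near (278,265). The lid is square to the picture. The scene crop shows the tips about 36 mm above the lid, near the inlay. I'll measure the inlay again from this wrist view.

```bash
python3 - <<'E'
from h import *
im=cv2.imread("pics/wrist1.png")[190:248,235:325]
hsv=cv2.cvtColor(im,cv2.COLOR_BGR2HSV); m=((hsv[...,1]>90)).astype(np.uint8)
n,l,s,c=cv2.connectedComponentsWithStats(m);j=1+np.argmax(s[1:,4]);uv=c[j]+[235,190]
print(uv,s[j],plane("wrist",[uv],.088))
r=s[j][2]/2; P=plane("wrist",[uv-[r,0],uv+[r,0]],.088);print("dia",np.linalg.norm(P[1]-P[0]))
# left/right lid edges at the inlay row -> mid-width check
print(plane("wrist",[(224,225),(333,225),(277,183)],.088), env.observe()["position"])
E
```

```text
[277.1873805  224.94837476] [ 29  23  27  25 523] [[0.58624827 0.27011032 0.088     ]]
dia 0.018154253884011498
[[0.57282978 0.23689548 0.088     ]
 [0.60043601 0.30493461 0.088     ]
 [0.55977457 0.28072326 0.088     ]] [0.58686018 0.26970777 0.14416934]
```

Request:
{"fn": "servo_tool", "kwargs": {
  "steps": [
    {"tx": 0,"ty": 0,"tz": -1.5,"yaw": 0,"claw": 0},
    {"tx": 0,"ty": 0,"tz": -1,"yaw": 0,"claw": 0},
    {"tx": 0,"ty": 0,"tz": -0.5,"yaw": 0,"claw": 0},
    {"tx": 0,"ty": 0,"tz": -0.4,"yaw": 0,"claw": 0},
    {"tx": 0,"ty": 0,"tz": -0.4,"yaw": 0,"claw": 0},
    {"tx": 0,"ty": 0,"tz": -0.4,"yaw": 0,"claw": 0},
    {"tx": 0,"ty": 0,"tz": 0,"yaw": 0,"claw": 0},
    {"tx": 0,"ty": 0,"tz": 0,"yaw": 0,"claw": 0}
  ]
}}

```text
time_s: 2.8
position: [0.5864, 0.2695, 0.1008]
tool_rot: [[-0.927, 0.375, 0.0], [0.375, 0.927, 0.0], [-0.0, 0.0, -1.0]]
ft_force: [-0.1, 0.4, -0.2]
grip_width: -0.0002
gripper_force: 0.0
```

```bash
python3 - <<'E'
from h import *
im,d=env.get_image("scene"); cv2.imwrite("pics/scene3.png",cv2.resize(im[230:370,290:430,::-1],None,fx=4,fy=4))
s=env.observe();print(s["position"],s["ft_force"],env.tcp_to_tips)
E
```

```text
[0.58642797 0.26948917 0.10087538] [-0.02912645  0.27630275 -0.45294647] 0.019
```

View pics/scene3.png

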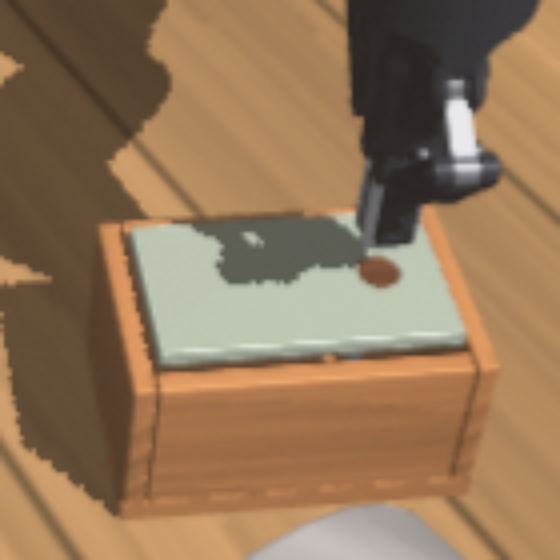

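The tips are still clear of the lid by about 1 cm and there is no contact force. I'll lower slowly and watch the force.

Request:
{"fn": "servo_tool", "kwargs": {
  "steps": [
    {"tx": 0,"ty": 0,"tz": -0.3,"yaw": 0,"claw": 0},
    {"tx": 0,"ty": 0,"tz": -0.3,"yaw": 0,"claw": 0},
    {"tx": 0,"ty": 0,"tz": 0,"yaw": 0,"claw": 0}
  ]
}}

```text
time_s: 3.15
position: [0.586, 0.2694, 0.094]
tool_rot: [[-0.927, 0.375, -0.001], [0.375, 0.927, -0.0], [0.001, -0.001, -1.0]]
ft_force: [0.9, -0.0, 0.6]
grip_width: 0.0
gripper_force: 0.0
```

Request:
{"fn": "servo_tool", "kwargs": {
  "steps": [
    {"tx": 0,"ty": 0,"tz": -0.3,"yaw": 0,"claw": 0},
    {"tx": 0,"ty": 0,"tz": 0,"yaw": 0,"claw": 0}
  ]
}}

```text
time_s: 3.35
position: [0.5861, 0.2694, 0.0912]
tool_rot: [[-0.927, 0.375, -0.001], [0.375, 0.927, -0.0], [0.001, -0.0, -1.0]]
ft_force: [0.7, -0.6, 0.9]
grip_width: 0.0002
gripper_force: 0.0
```

```bash
python3 - <<'E'
from h import *
np.set_printoptions(precision=4,suppress=True)
im,d=env.get_image("scene"); cv2.imwrite("pics/scene4.png",cv2.resize(im[250:330,330:430,::-1],None,fx=6,fy=6))
for v in range(270,306,3):
    uv=[(386,v)];o,r=ray("scene",uv);print(v,im[v,386],(o+r*d[v,386])[0])
E
```

```text
270 [46 41 39] [0.6032 0.278  0.1656]
273 [46 41 40] [0.6024 0.2785 0.1595]
276 [56 52 54] [0.6013 0.2787 0.1528]
279 [44 39 38] [0.6054 0.284  0.1527]
282 [45 41 40] [0.6084 0.2882 0.1513]
285 [46 42 39] [0.5973 0.2785 0.1315]
288 [46 43 41] [0.5964 0.279  0.1249]
291 [47 44 42] [0.5957 0.2796 0.1185]
294 [52 48 47] [0.5928 0.2782 0.1091]
297 [123  82  57] [0.5822 0.2693 0.0892]
300 [122  82  58] [0.5871 0.2753 0.09  ]
303 [190 199 179] [0.5912 0.2806 0.0898]
```

View pics/scene4.png

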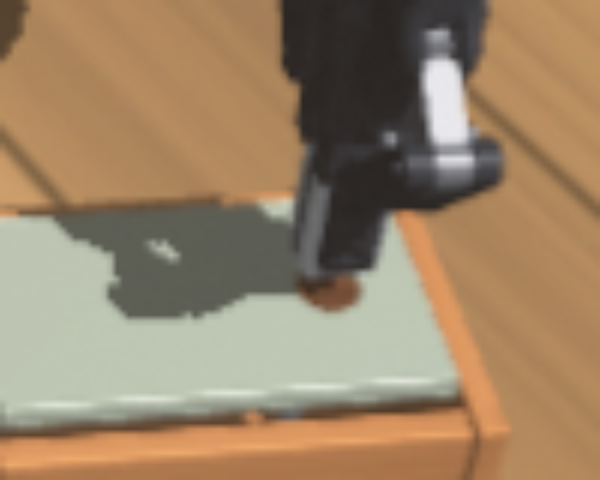

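The picture shows the tips at about row 295, still roughly 1–2 cm above the inlay. So the real tips stand less far ahead of the TCP than stated. I'll go on lowering until they touch.

Request:
{"fn": "servo_tool", "kwargs": {
  "steps": [
    {"tx": 0,"ty": 0,"tz": -0.3,"yaw": 0,"claw": 0},
    {"tx": 0,"ty": 0,"tz": -0.3,"yaw": 0,"claw": 0},
    {"tx": 0,"ty": 0,"tz": 0,"yaw": 0,"claw": 0}
  ]
}}

```text
time_s: 3.7
position: [0.586, 0.2694, 0.085]
tool_rot: [[-0.927, 0.375, -0.001], [0.375, 0.927, -0.0], [0.001, -0.001, -1.0]]
ft_force: [-0.8, -0.0, 0.3]
grip_width: -0.0002
gripper_force: 0.0
```

Request:
{"fn": "servo_tool", "kwargs": {
  "steps": [
    {"tx": 0,"ty": 0,"tz": -0.3,"yaw": 0,"claw": 0},
    {"tx": 0,"ty": 0,"tz": 0,"yaw": 0,"claw": 0}
  ]
}}

```text
time_s: 3.9
position: [0.5861, 0.2694, 0.0822]
tool_rot: [[-0.927, 0.375, -0.001], [0.375, 0.927, -0.0], [0.001, -0.0, -1.0]]
ft_force: [0.1, 0.5, -0.8]
grip_width: -0.0002
gripper_force: 0.0
```

```bash
python3 - <<'E'
from h import *
np.set_printoptions(precision=4,suppress=True)
im,d=env.get_image("scene"); cv2.imwrite("pics/scene5.png",cv2.resize(im[250:330,330:430,::-1],None,fx=6,fy=6))
s=env.observe();print(s["position"],s["ft_force"],s["joint_efforts"])
im,d=env.get_image("wrist"); cv2.imwrite("pics/wrist2.png",im[:,:,::-1])
E
```

```text
[0.5862 0.2694 0.0824] [-0.0546 -0.4966 -0.0727] [ -0.0067 -56.5929 -20.6772  -0.0006  -0.0228   0.0001]
```

View pics/scene5.png

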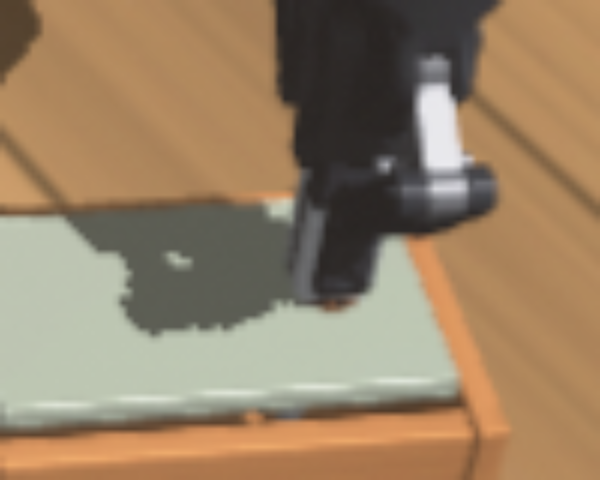

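Request:
{"fn": "servo_tool", "kwargs": {
  "steps": [
    {"tx": 0,"ty": 0,"tz": -0.3,"yaw": 0,"claw": 0},
    {"tx": 0,"ty": 0,"tz": 0,"yaw": 0,"claw": 0}
  ]
}}

```text
time_s: 4.2
position: [0.5865, 0.2695, 0.0796]
tool_rot: [[-0.927, 0.375, 0.001], [0.375, 0.927, 0.0], [-0.0, 0.0, -1.0]]
ft_force: [-0.8, 0.2, 2.1]
grip_width: -0.0004
gripper_force: 1.1
```

Request:
{"fn": "servo_tool", "kwargs": {
  "steps": [
    {"tx": 0,"ty": 0,"tz": -0.2,"yaw": 0,"claw": 0},
    {"tx": 0,"ty": 0,"tz": 0,"yaw": 0,"claw": 0}
  ]
}}

```text
time_s: 4.4
position: [0.5864, 0.2696, 0.0777]
tool_rot: [[-0.927, 0.375, 0.0], [0.375, 0.927, 0.0], [-0.0, 0.0, -1.0]]
ft_force: [0.2, 0.3, 3.6]
grip_width: 0.0002
gripper_force: 1.6
```

View pics/wrist2.png

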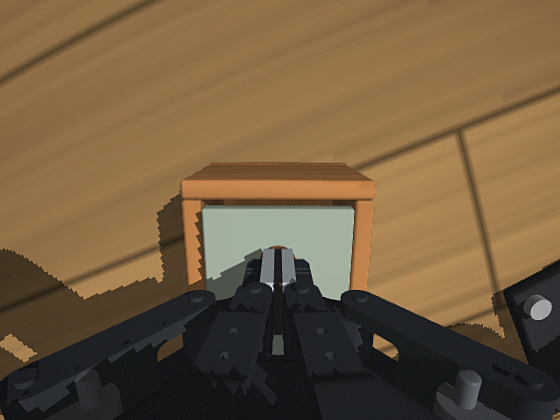

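Contact came at TCP z of about 0.081. The wrist view shows the tips covering the inlay, which just shows at (278,247). I'll push on to the stop.

Request:
{"fn": "servo_tool", "kwargs": {
  "steps": [
    {"tx": 0,"ty": 0,"tz": -0.2,"yaw": 0,"claw": 0},
    {"tx": 0,"ty": 0,"tz": -0.2,"yaw": 0,"claw": 0},
    {"tx": 0,"ty": 0,"tz": 0,"yaw": 0,"claw": 0}
  ]
}}

```text
time_s: 4.7
position: [0.5862, 0.2696, 0.0733]
tool_rot: [[-0.927, 0.375, -0.0], [0.375, 0.927, 0.0], [0.0, 0.0, -1.0]]
ft_force: [-1.7, 1.4, 3.9]
grip_width: -0.0
gripper_force: 1.8
```

Request:
{"fn": "servo_tool", "kwargs": {
  "steps": [
    {"tx": 0,"ty": 0,"tz": -0.1,"yaw": 0,"claw": 0},
    {"tx": 0,"ty": 0,"tz": 0,"yaw": 0,"claw": 0}
  ]
}}

```text
time_s: 4.9
position: [0.5862, 0.2696, 0.0725]
tool_rot: [[-0.927, 0.375, -0.0], [0.375, 0.927, 0.0], [0.0, 0.0, -1.0]]
ft_force: [-2.6, 2.1, 2.4]
grip_width: 0.0002
gripper_force: 1.9
```

Request:
{"fn": "servo_tool", "kwargs": {
  "steps": [
    {"tx": 0,"ty": 0,"tz": -0.1,"yaw": 0,"claw": 0},
    {"tx": 0,"ty": 0,"tz": 0,"yaw": 0,"claw": 0}
  ]
}}

```text
time_s: 5.1
position: [0.5862, 0.2696, 0.0716]
tool_rot: [[-0.927, 0.375, -0.0], [0.375, 0.927, 0.0], [0.0, 0.0, -1.0]]
ft_force: [-2.6, 2.2, 3.4]
grip_width: 0.0001
gripper_force: 1.9
```

Request:
{"fn": "servo_tool", "kwargs": {
  "steps": [
    {"tx": 0,"ty": 0,"tz": -0.1,"yaw": 0,"claw": 0},
    {"tx": 0,"ty": 0,"tz": 0,"yaw": 0,"claw": 0}
  ]
}}

```text
time_s: 5.3
position: [0.5862, 0.2696, 0.0713]
tool_rot: [[-0.927, 0.375, 0.0], [0.375, 0.927, 0.0], [-0.0, 0.0, -1.0]]
ft_force: [-3.4, 2.6, 7.7]
grip_width: -0.0003
gripper_force: 4.1
```

Request:
{"fn": "servo_tool", "kwargs": {
  "steps": [
    {"tx": 0,"ty": 0,"tz": -0.1,"yaw": 0,"claw": 0},
    {"tx": 0,"ty": 0,"tz": 0,"yaw": 0,"claw": 0}
  ]
}}

```text
time_s: 5.5
position: [0.5863, 0.2696, 0.071]
tool_rot: [[-0.927, 0.375, 0.001], [0.375, 0.927, 0.0], [-0.001, 0.001, -1.0]]
ft_force: [-5.1, 0.9, 12.7]
grip_width: 0.0002
gripper_force: 6.6
```

The stop is met at 12.7 N. I'll let go and lift clear.

Request:
{"fn": "servo_tool", "kwargs": {
  "steps": [
    {"tx": 0,"ty": 0,"tz": 2,"yaw": 0,"claw": 0},
    {"tx": 0,"ty": 0,"tz": 3.5,"yaw": 0,"claw": 0},
    {"tx": 0,"ty": 0,"tz": 2.5,"yaw": 0,"claw": 0},
    {"tx": 0,"ty": 0,"tz": 0,"yaw": 0,"claw": 0},
    {"tx": 0,"ty": 0,"tz": 0,"yaw": 0,"claw": 0},
    {"tx": 0,"ty": 0,"tz": 0,"yaw": 0,"claw": 0},
    {"tx": 0,"ty": 0,"tz": 0,"yaw": 0,"claw": 0}
  ]
}}

```text
time_s: 6.2
position: [0.5859, 0.2692, 0.1481]
tool_rot: [[-0.927, 0.375, -0.002], [0.375, 0.927, -0.001], [0.002, -0.002, -1.0]]
ft_force: [0.1, -0.5, -0.3]
grip_width: -0.0002
gripper_force: 0.0
```

```bash
python3 - <<'E'
from h import *
np.set_printoptions(precision=4,suppress=True)
im,d=env.get_image("scene"); cv2.imwrite("pics/scene6.png",cv2.resize(im[210:370,290:430,::-1],None,fx=3.5,fy=3.5))
im2,d2=env.get_image("wrist")
hsv=cv2.cvtColor(im2,cv2.COLOR_RGB2HSV)
for u,v in((250,200),(250,220),(305,220),(277,215)):
    o,r=ray("wrist",[(u,v)]);print(u,v,im2[v,u],(o+r*d2[v,u])[0])
E
```

```text
250 200 [83 56 35] [0.5769 0.2459 0.0108]
250 220 [144 157 141] [0.5663 0.2613 0.1299]
305 220 [144 158 142] [0.5776 0.2894 0.1303]
277 215 [149 161 146] [0.5692 0.2762 0.13  ]
```

View pics/scene6.png

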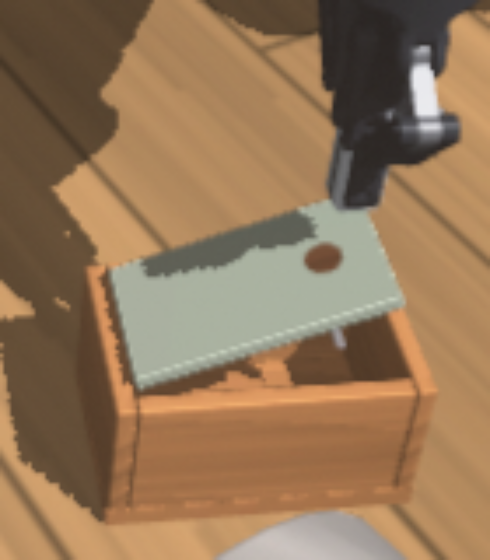

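The lid has sprung ajar, and the lid points under the wrist are at z of about 0.13. For the second push I'll shift about 6 mm towards the hinge, to stay near the inlay on the tilted face.

Request:
{"fn": "servo_tool", "kwargs": {
  "steps": [
    {"tx": 0.56,"ty": -0.22,"tz": 0,"yaw": 0,"claw": 0},
    {"tx": 0,"ty": 0,"tz": -0.8,"yaw": 0,"claw": 0},
    {"tx": 0,"ty": 0,"tz": -0.8,"yaw": 0,"claw": 0},
    {"tx": 0,"ty": 0,"tz": -0.5,"yaw": 0,"claw": 0},
    {"tx": 0,"ty": 0,"tz": -0.5,"yaw": 0,"claw": 0},
    {"tx": 0,"ty": 0,"tz": -0.5,"yaw": 0,"claw": 0},
    {"tx": 0,"ty": 0,"tz": -0.5,"yaw": 0,"claw": 0},
    {"tx": 0,"ty": 0,"tz": 0,"yaw": 0,"claw": 0}
  ]
}}

```text
time_s: 7.1
position: [0.5918, 0.2673, 0.1131]
tool_rot: [[-0.927, 0.375, -0.0], [0.375, 0.927, 0.0], [0.0, -0.0, -1.0]]
ft_force: [1.9, 0.0, 1.4]
grip_width: -0.0002
gripper_force: 0.7
```

Request:
{"fn": "servo_tool", "kwargs": {
  "steps": [
    {"tx": 0,"ty": 0,"tz": -0.5,"yaw": 0,"claw": 0},
    {"tx": 0,"ty": 0,"tz": -0.5,"yaw": 0,"claw": 0},
    {"tx": 0,"ty": 0,"tz": 0,"yaw": 0,"claw": 0}
  ]
}}

```text
time_s: 7.4
position: [0.5918, 0.2673, 0.1029]
tool_rot: [[-0.927, 0.375, -0.001], [0.375, 0.927, -0.0], [0.001, -0.0, -1.0]]
ft_force: [0.5, 1.1, 1.5]
grip_width: -0.0001
gripper_force: 0.9
```

Request:
{"fn": "servo_tool", "kwargs": {
  "steps": [
    {"tx": 0,"ty": 0,"tz": -0.5,"yaw": 0,"claw": 0},
    {"tx": 0,"ty": 0,"tz": -0.5,"yaw": 0,"claw": 0},
    {"tx": 0,"ty": 0,"tz": -0.5,"yaw": 0,"claw": 0},
    {"tx": 0,"ty": 0,"tz": -0.5,"yaw": 0,"claw": 0},
    {"tx": 0,"ty": 0,"tz": -0.4,"yaw": 0,"claw": 0},
    {"tx": 0,"ty": 0,"tz": -0.3,"yaw": 0,"claw": 0},
    {"tx": 0,"ty": 0,"tz": 0,"yaw": 0,"claw": 0}
  ]
}}

```text
time_s: 8.1
position: [0.5916, 0.2673, 0.0762]
tool_rot: [[-0.927, 0.375, -0.001], [0.375, 0.927, -0.0], [0.001, -0.0, -1.0]]
ft_force: [-3.8, 1.1, 4.1]
grip_width: -0.0004
gripper_force: 1.9
```

Request:
{"fn": "servo_tool", "kwargs": {
  "steps": [
    {"tx": 0,"ty": 0,"tz": -0.2,"yaw": 0,"claw": 0},
    {"tx": 0,"ty": 0,"tz": 0,"yaw": 0,"claw": 0}
  ]
}}

```text
time_s: 8.3
position: [0.5919, 0.2673, 0.0746]
tool_rot: [[-0.927, 0.375, 0.0], [0.375, 0.927, 0.0], [-0.0, 0.0, -1.0]]
ft_force: [-3.5, 1.9, 4.2]
grip_width: 0.0001
gripper_force: 2.0
```

Request:
{"fn": "servo_tool", "kwargs": {
  "steps": [
    {"tx": 0,"ty": 0,"tz": -0.2,"yaw": 0,"claw": 0},
    {"tx": 0,"ty": 0,"tz": 0,"yaw": 0,"claw": 0}
  ]
}}

```text
time_s: 8.5
position: [0.5919, 0.2673, 0.0725]
tool_rot: [[-0.927, 0.375, 0.0], [0.375, 0.927, 0.0], [-0.0, 0.0, -1.0]]
ft_force: [-3.3, 0.4, 3.1]
grip_width: 0.0002
gripper_force: 2.1
```

Request:
{"fn": "servo_tool", "kwargs": {
  "steps": [
    {"tx": 0,"ty": 0,"tz": -0.1,"yaw": 0,"claw": 0},
    {"tx": 0,"ty": 0,"tz": 0,"yaw": 0,"claw": 0}
  ]
}}

```text
time_s: 8.7
position: [0.5919, 0.2673, 0.072]
tool_rot: [[-0.927, 0.375, 0.0], [0.375, 0.927, 0.0], [-0.0, 0.0, -1.0]]
ft_force: [-3.7, 0.4, 5.3]
grip_width: -0.0
gripper_force: 3.0
```

Request:
{"fn": "servo_tool", "kwargs": {
  "steps": [
    {"tx": 0,"ty": 0,"tz": -0.1,"yaw": 0,"claw": 0},
    {"tx": 0,"ty": 0,"tz": 0,"yaw": 0,"claw": 0}
  ]
}}

```text
time_s: 8.9
position: [0.592, 0.2673, 0.0717]
tool_rot: [[-0.927, 0.375, 0.001], [0.375, 0.927, 0.0], [-0.001, 0.0, -1.0]]
ft_force: [-5.3, 0.1, 10.6]
grip_width: -0.0002
gripper_force: 5.5
```

Request:
{"fn": "servo_tool", "kwargs": {
  "steps": [
    {"tx": 0,"ty": 0,"tz": -0.1,"yaw": 0,"claw": 0},
    {"tx": 0,"ty": 0,"tz": 0,"yaw": 0,"claw": 0}
  ]
}}

```text
time_s: 9.1
position: [0.592, 0.2673, 0.0715]
tool_rot: [[-0.927, 0.375, 0.002], [0.375, 0.927, 0.0], [-0.001, 0.001, -1.0]]
ft_force: [-8.0, -0.5, 16.2]
grip_width: -0.0
gripper_force: 8.1
```

Request:
{"fn": "servo_tool", "kwargs": {
  "steps": [
    {"tx": 0,"ty": 0,"tz": 1,"yaw": 0,"claw": 0},
    {"tx": 0,"ty": 0,"tz": 3,"yaw": 0,"claw": 0},
    {"tx": 0,"ty": 0,"tz": 4,"yaw": 0,"claw": 0},
    {"tx": 0,"ty": 0,"tz": 2,"yaw": 0,"claw": 0},
    {"tx": 0,"ty": 0,"tz": 0,"yaw": 0,"claw": 0},
    {"tx": 0,"ty": 0,"tz": 0,"yaw": 0,"claw": 0},
    {"tx": 0,"ty": 0,"tz": 0,"yaw": 0,"claw": 0},
    {"tx": 0,"ty": 0,"tz": 0,"yaw": 0,"claw": 0},
    {"tx": 0,"ty": 0,"tz": 0,"yaw": 0,"claw": 0}
  ]
}}

```text
time_s: 10.0
position: [0.5917, 0.2672, 0.1687]
tool_rot: [[-0.927, 0.375, -0.001], [0.375, 0.927, -0.0], [0.001, -0.001, -1.0]]
ft_force: [-0.1, -0.2, -0.8]
grip_width: 0.0001
gripper_force: 0.0
```

```bash
python3 - <<'E'
from h import *
im,d=env.get_image("scene"); cv2.imwrite("pics/scene7.png",im[:,:,::-1])
im2,d2=env.get_image("wrist")
for u,v in((250,210),(305,210),(250,230),(277,222)):
    o,r=ray("wrist",[(u,v)]);print(u,v,im2[v,u],(o+r*d2[v,u])[0])
E
```

```text
250 210 [167 182 165] [0.57941206 0.25055701 0.08969683]
305 210 [170 184 168] [0.59484793 0.28819758 0.08904783]
250 230 [169 182 165] [0.59364274 0.24442037 0.0897755 ]
277 222 [169 183 165] [0.59551068 0.26554642 0.08954221]
```

View pics/scene7.png

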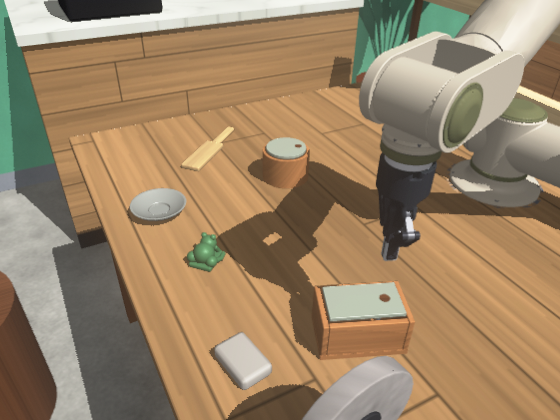

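The rectangular lid is level at z of about 0.0895, with its inlay at (384,298) as at the start. The round box is shut, the frog is where it was at (206,253), and the arm is clear of everything.

```bash
python3 -c "
from rig import env
print(env.close_job())"
```

```text
the job is handed in; nothing more can be done
None
```

The touch latch works: the first push sprang the rectangular lid ajar, the second latched it and it stayed shut, the round box and the frog were not touched, and the job is handed in.

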